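Reset a ratchet recipe stand and set the tablet on it

ROBOT

A 7-joint arm with a two-finger parallel gripper is mounted at the origin on the work surface. World frame = base frame: x ahead of the robot, y to its left, z up, the work surface at z = 0. Lengths are in m, angles in rad, forces in N, time in s.
With the tool pointing down it reaches from about 0.4 to 0.85 m from the base axis. Payload 4.5 kg.
Tool frame: the origin (TCP) lies midway between the tips of the shut fingers; the grasp point (between the pads) lies 19 mm behind it; z points along the fingers, y is the line along which they close (so a half turn about z gives the same grasp; the last joint's range is limited). The gripper opens to 88 mm and grips with 3 to 60 N. Pads are 18 mm wide; open, the fingers measure 123 mm over their backs; the gripper's body (75 mm by 187 mm) begins 45 mm behind the grasp point.
Start: joints at [1.173, 0.689, -0.195, 1.565, 0.157, 0.902, -0.215], TCP at [0.262, -0.568, 0.239] pointing down, gripper open.
Joint ranges: [-3.01, 3.01], [-0.46, 2.08], [-1.47, 1.51], [0.13, 2.56], [-1, 4.14], [0.04, 2.09], [-2.66, 2.66]. Speed limits (rad/s): [2.57, 2.57, 3.14, 3.14, 3.14, 3.14, 3.14].

INTERFACE

Orientations are given as a unit quaternion [x, y, z, w].
In Python, from plant import r gives the robot as it stands.
- The arm moves only by the tool carry_out, never from a script. Its argument "plan" is a list of rows, each an object with "rot": the turn, a rotation vector about the tool's x, y, z in rad, a list of three; "xyz": the shift along the tool's x, y, z in m, a list of three; "grip": the closure in counts, from 0 (fully open) to 255 (shut). In form: [{"rot": [wx, wy, wz], "xyz": [dx, dy, dz], "grip": grip}, ...]. A call has 1 to 8 rows; each row is the pose to reach, as a shift and turn from the pose commanded when the call began, along the tool's axes at that moment; what a row does not reach only later rows make up. A row lasts 1/12 s, in which the tool goes at most 41.7 mm and 7.16 degrees, less where a joint would pass 70% of its speed; a pose out of reach is approached as far as the arm can. A call with a gripper value outside its range is refused whole. The fingers move at their own pace and stop on an object; "squeeze" is the grip in N (left out, the last holds). Time passes only in rows, so rows that repeat a pose let the fingers close. It gives the time, the measured TCP pose, the force, the opening and the grip force at its end, in the units of the state.
- r.get_state(): the state, without advancing time (a new reading comes with each control period).
- r.snapshot(name): name is "side" or "top" or "wrist"; returns the picture (384x512x3 uint8, red, green, blue); there is no depth.
- r.camera_params(name): a dict with "fx", "fy", "cx", "cy" (pixels), "distortion" ([k1, k2, p1, p2, k3] as OpenCV has them; the pictures are not rectified), "position" and "attitude" of the camera in the world; the wrist camera has in their place "hand_eye" (4x4, takes a point from camera to tool coordinates, whose origin is the TCP and whose axes are the flange's). Camera axes: x right, y down, z forward; pixel columns grow to the right and rows downward; lengths in m; the calibration is good to about 2 mm. A picture is of the moment at which its call begins: read the wrist's pose just before it. camera_params takes no time and is no camera call.
- r.finish_job(): hands the job in; it is judged then, once.
The state is a dict: "clock": time; "q": joint angles; "qd": joint speeds; "joint_torque": joint torques, N m; "tool_pos": TCP position; "eef_rot": TCP orientation; "contact_force": force on the tool from outside, world axes, zero at the start; "moment": the same for the moment, N m; "opening": opening from 0.0 (shut) to 1.0 (fully open); "finger_force": force on a finger pad.
Only numpy, scipy, OpenCV 4.12 (cv2) and the standard library are available. Lean on these libraries where they do the work, as an engineer would, in place of code of your own. Each camera call takes 0.05 s, during which the arm holds its last target. There are 200 camera calls.

TASK

The recipe stand is propped too steeply: lift its board by the steel handle past the top notch until the red pawl flips off, lower it gently all the way down so that the pawl flips back on, then raise it to the third notch from the bottom and let go so that it stays propped there. Then take the tablet out of its grey dock and set it down in hand on the board's ledge, about in the middle, right way up and leaning back flat against the board with its screen still facing out, and leave it there. Do not drop the tablet or disturb the mug, the spice jar or the pepper mill.

Things in the scene. Friction and masses are not known exactly. Their poses are not given: they have to be found in the camera images.
- board (a joint): Angle (rad) of the stand's wooden board over level, hinged at its far edge: 0 lying on its rests, 1.57 upright, stop 1.66. The free edge with the handle points to the robot when down, and swings up and away as it grows. Notches from the bottom: 0.489, 0.681, 0.873, 1.065, 1.257 (starts in the 4th or 5th). To sit in one, raise it 0.04 to 0.15 beyond, then let it sink back.
- pawl (a joint): Angle (rad) of the red pawl with brass weight on the stand's -y side: 0 engaged (board rises, cannot sink past the last notch), up to 0.25 while clicking over a pin, 1.05 flipped off (board sinks freely). Pegs move it, nobody need touch it: the rising board pushes it from 1.34 rad and has flipped it off by 1.60; the sinking board flips it on between 0.3 and 0.05.
- stand: Recipe stand fixed on the counter; origin under its middle, x from the robot's side to the reader's, z up. Wooden foot 200 mm deep (x), y -185 to 125 mm. Steel quadrant plate, brass pins, pawl and its post lie at y = -115 to -185 mm, up to 190 mm high. Board 236 mm wide, 12 mm thick, 0.4 to 0.8 kg: 2 to 4 N at the handle when level; it falls if nothing holds it.
- stand_hinge (a point): Middle of the board's hinge axis, fixed on the stand 85 mm in +x and 52 mm above its origin; same axes as the stand, y along the hinge.
- board_handle (a point): Centre of the handle: a round steel bar 12 mm thick along the hinge direction, free for 50 mm between two side arms, 195 mm from the hinge axis and 86 mm to +y of its middle, in the board's mid-plane; the gap to the board's edge is 39 mm. Axes of the board: -x up along it, y along the hinge, z out of its front (reading) face; with the board down they equal the stand's.
- board_ledge (a point): Middle of the inner corner of the board's front face and the ledge along its hinge edge: the tablet's back lower edge belongs here. 10 mm up the board from the hinge axis, 6 mm in front of it; axes of the board. Ledge 180 mm wide; groove from board to outer lip 29.5 mm, lip 9 mm high. The board ends 140 mm up from here, so a seated tablet's top stands 60 mm clear.
- tablet: Tablet computer in a dark case, 140 mm wide, 200 mm tall, 12 mm thick, 0.3 to 0.5 kg, loose. Origin: centre of its bottom face; z up along its height, y across, x out of the screen. It starts in the dock, leaning back 30 degrees towards the robot, screen away from the robot.
- tablet_top (a point): Middle of the tablet's top edge, 200 mm above its origin; same axes as the tablet.
- tablet_screen (a point): Centre of the tablet's screen face, 100 mm up and 6 mm in front of the mid-plane; same axes as the tablet.
- dock: Grey dock fixed on the counter, 130 mm wide; origin under its middle, x from the robot's side to the reader's. Backrest 118 mm high leaning 30 degrees back to the robot, so the upper 80 mm of the tablet stand free; groove 22 mm wide with a lip 16 mm high. The tablet's origin starts 26 mm in +x and 29 mm above this origin; draw it out along its own height.
- mug: Blue mug, 80 mm wide, 95 mm high, handle to its +y, loose; origin under its middle. Leave alone.
- jar: Amber spice jar, 64 mm wide, 110 mm high, loose; origin under its middle. Leave alone.
- mill: Dark wooden pepper mill, 56 mm wide, 168 mm high, loose; origin under its middle. Leave alone.

How it is judged:
On the way, in this order (a step that is already met when the one before it is completed fails the run):
1. the board is lifted past the top notch and the pawl has flipped off (value of joint board above 1.35 rad and value of joint pawl above 0.8 rad), for 0.1 s.
2. the board lies all the way down and the pawl has flipped back on (value of joint board below 0.06 rad and value of joint pawl below 0.15 rad), for 0.1 s.
3. the board sits in its third notch, let go, before the tablet is moved (value of joint board between 0.833 and 0.913 rad and value of joint pawl below 0.12 rad and contact force between the fingers and stand below 0.5 N and distance of tablet from where it was at the start of the episode below 0.02 m), for 0.3 s.
4. the tablet, still held, is brought down to the ledge (within 15 mm), not dropped (x of tablet in the frame of board_ledge between -0.015 and 0.012 m and y of tablet in the frame of board_ledge between -0.04 and 0.04 m and z of tablet in the frame of board_ledge between -0.002 and 0.03 m and contact force between the fingers and tablet above 1 N), for 0.05 s.
At the end, for the whole second after the job is handed in: Board in its third notch (0.873 rad within 0.04), pawl below 0.12 rad; tablet at rest, right way up, screen out, its bottom centre on the ledge within 10 mm along the board, within 35 mm of the ledge's middle, its back within 8 mm of the board, parallel to it within 0.1 rad (value of joint board between 0.833 and 0.913 rad and value of joint pawl below 0.12 rad and x of tablet in the frame of board_ledge between -0.01 and 0.01 m and y of tablet in the frame of board_ledge between -0.035 and 0.035 m and z of tablet in the frame of board_ledge between 0 and 0.014 m and z of tablet_screen in the frame of board_ledge between 0.006 and 0.022 m and angle between the z axis of tablet and the x axis of board_ledge, either way round below 0.1 rad and angle between the x axis of tablet and the z axis of board_ledge, either way round below 0.1 rad and linear speed of tablet below 0.02 m/s and angular speed of tablet below 0.1 rad/s); the robot touches nothing.
It fails at once if the mug is pushed more than 30 mm or tipped (distance of mug from where it was at the start of the episode above 0.03 m or angle between mug's own z axis and vertical above 0.35 rad).
It fails at once if the spice jar is pushed more than 30 mm or tipped (distance of jar from where it was at the start of the episode above 0.03 m or angle between jar's own z axis and vertical above 0.35 rad).
It fails at once if the pepper mill is pushed more than 30 mm or tipped (distance of mill from where it was at the start of the episode above 0.03 m or angle between mill's own z axis and vertical above 0.35 rad).
It fails at once if the board slams down on its rests (faster than 1.8 rad/s in its last 0.12 rad) (value of joint board below 0.12 rad and velocity of joint board below -1.8 rad/s).
It fails at once if the tablet falls over on the counter (height (world z) of tablet_top below 0.09 m).
It also fails if it takes over 66 s, if anything falls off the work surface, if the arm or the gripper's body presses on something with over 40 N, if the wrist force passes 120 N, or if a joint passes its speed limit or range.

## Working session

There is one attempt and no reset: what is moved stays moved. The work goes in short steps, Python scripts to look and compute and a tool call to move; the robot and the scene stay as the last step left them, time stands still between calls to the robot, and variables do not carry over. Pictures are saved under pics/ and viewed, at most 10 in all, crops included, and the job is handed in when it is done.

Besides the shell and the picture viewer there is one more tool, called after "Request:" as name(argument=value, ...), one argument or row to a line, values as JSON. carry_out: Moves the arm, as the interface text tells. Its arguments: {"type":"object","properties":{"plan":{"type":"array"},"squeeze":{"type":"number"}},"required":["plan"]}

```bash
ls; mkdir -p pics; python3 - <<'E'
from plant import r
import cv2
s=r.get_state(); print(s)
for n in ("side","top"):
    print(n,r.camera_params(n))
    cv2.imwrite(f"pics/{n}0.png",r.snapshot(n)[:,:,::-1])
print(r.camera_params("wrist"))
E
```

```text
pics
{'clock': 0.0, 'q': array([ 1.17277213,  0.68997127, -0.19449548,  1.56634184,  0.15729448,
        0.90249048, -0.21512069]), 'qd': array([-0.00010654, -0.00044175, -0.0014824 , -0.00018631, -0.00017027,
        0.00047518,  0.00116351]), 'joint_torque': array([ 2.45454485e-04, -5.27561152e+01, -1.26670003e+00, -1.53427595e+01,
       -5.25733782e-02,  6.36890967e-03,  1.71473575e-04]), 'tool_pos': array([ 0.26126377, -0.56707997,  0.23791808]), 'eef_rot': array([ 9.76776089e-01,  2.14260687e-01, -2.62846493e-04, -8.71860718e-04]), 'contact_force': array([ 0.14106494, -0.43726277, -0.91079932]), 'moment': array([-7.46302921e-03,  6.27457165e-05,  4.47977422e-02]), 'finger_force': 0.0, 'opening': 0.9976053960531323}
side {'fx': 435.31103722522045, 'fy': 435.31103722522045, 'cx': 254.44703008148278, 'cy': 190.28717992197045, 'distortion': array([-0.02862328,  0.        ,  0.        ,  0.        ,  0.        ]), 'position': array([-0.23658233,  0.83391069,  0.93043976]), 'attitude': array([-0.35334583,  0.81214668, -0.43003142,  0.17503562])}
top {'fx': 490.8496919288556, 'fy': 490.8496919288556, 'cx': 252.0216662979429, 'cy': 194.27785152428197, 'distortion': array([0.06878294, 0.        , 0.        , 0.        , 0.        ]), 'position': array([0.2767181 , 0.02801249, 1.46347585]), 'attitude': array([ 0.71452014, -0.69095815,  0.07701616, -0.07814288])}
{'fx': 297.20532841177527, 'fy': 297.20532841177527, 'cx': 257.4403807349092, 'cy': 195.6048567910956, 'distortion': array([0.00808017, 0.        , 0.        , 0.        , 0.        ]), 'hand_eye': array([[-7.36782125e-04, -9.65181657e-01, -2.61579483e-01,
         6.93664166e-02],
       [ 9.99999610e-01, -5.83889532e-04, -6.62216966e-04,
         5.89610223e-04],
       [ 4.86426147e-04, -2.61579869e-01,  9.65181711e-01,
        -1.45926355e-01],
       [ 0.00000000e+00,  0.00000000e+00,  0.00000000e+00,
         1.00000000e+00]])}
```

View pics/side0.png

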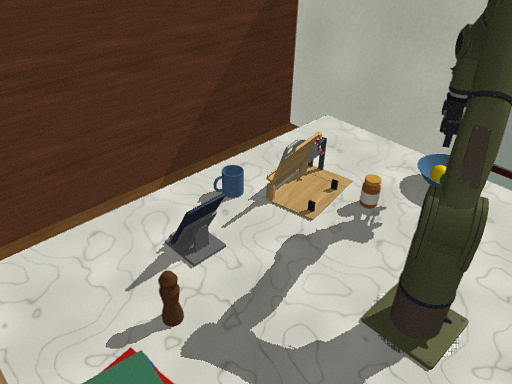

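View pics/top0.png

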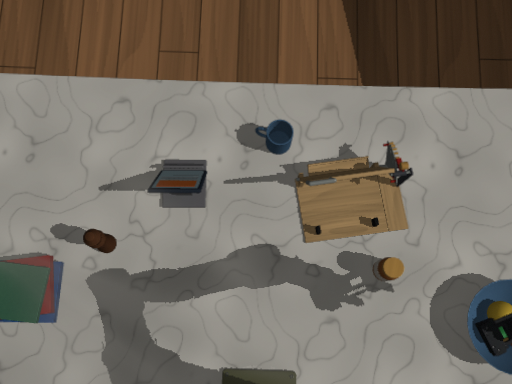

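The side view shows the stand at about (310,180), dock (200,230), mug (232,180), jar (370,190) and mill (172,300). In the top view the stand is at about (352,205), its near corners at (303,241) and (407,229), and the dock at (182,182).

```bash
python3 - <<'E'
import cv2,numpy as np
t=cv2.imread("pics/top0.png"); s=cv2.imread("pics/side0.png")
a=cv2.resize(t[125:255,285:425],None,fx=4,fy=4,interpolation=cv2.INTER_CUBIC)  # 560x520
b=cv2.resize(t[150:215,140:215],None,fx=3.2,fy=4,interpolation=cv2.INTER_CUBIC) # 240x260
b2=cv2.resize(s[185:270,160:230],None,fx=3,fy=3,interpolation=cv2.INTER_CUBIC) #210x255
o=np.zeros((520,800,3),np.uint8); o[:,:560]=a; o[:260,560:]=b; o[262:517,560:770]=b2
cv2.imwrite("pics/c1.png",o)
cv2.imwrite("pics/c2.png",cv2.resize(s[125:225,260:390],None,fx=6,fy=6,interpolation=cv2.INTER_CUBIC))
E
```

```text
(no output)
```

View pics/c1.png

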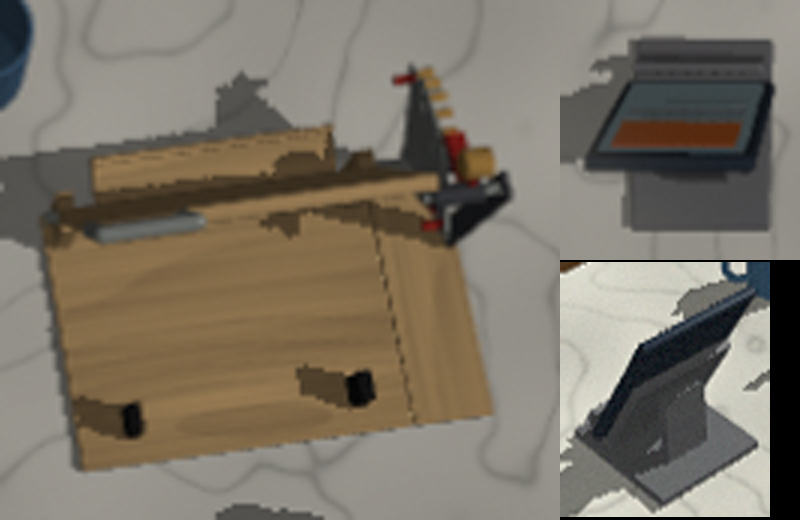

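View pics/c2.png

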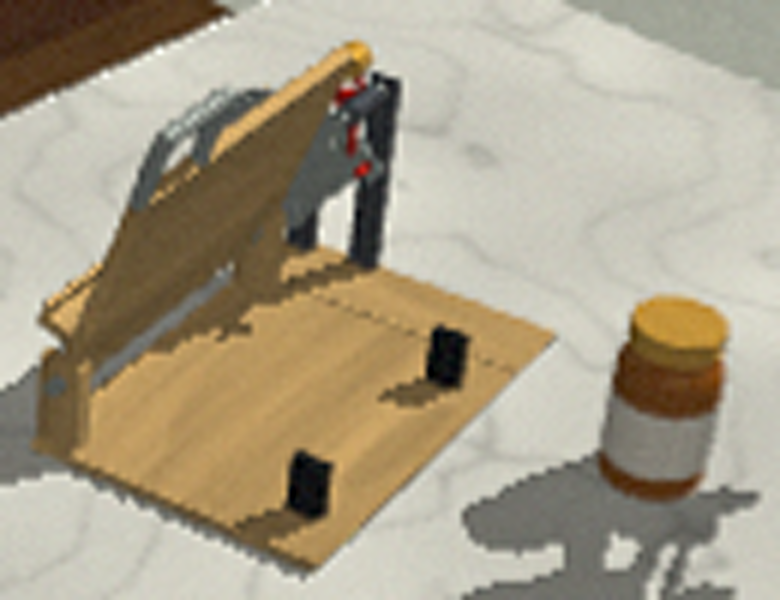

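The crops show the foot's near corners, the handle bar and the board (close to the 5th or 4th notch), with the dock and tablet facing +x. I'll fit the poses from these pixels.

```bash
cat > h.py <<'E'
import numpy as np, cv2
from scipy.spatial.transform import Rotation as R
from scipy.optimize import least_squares
from plant import r
def proj(n,P):
    c=r.camera_params(n); Rm=R.from_quat(c["attitude"]).as_matrix()
    p=(np.atleast_2d(P)-c["position"])@Rm
    K=np.array([[c["fx"],0,c["cx"]],[0,c["fy"],c["cy"]],[0,0,1]])
    return cv2.projectPoints(p.reshape(-1,1,3),np.zeros(3),np.zeros(3),K,c["distortion"])[0][:,0]
def world(o,yaw,p): return R.from_euler("z",yaw).apply(p)+np.array([o[0],o[1],0])
def handle(a,d=0.195): return np.array([.085-d*np.cos(a),.086,.052+d*np.sin(a)])
E
python3 - <<'E'
from h import *
for a in (1.065,1.257):
    def f(v):
        x,y,w,t=v; L=[]
        c=[(-.1,.125,t),(-.1,-.185,t),handle(a)]
        L.append(proj("top",world((x,y),w,np.array(c)))-[(305,242.5),(408.2,228.8),(321.3,181.3)])
        c=[(-.1,.125,t/2),(-.1,-.185,t/2),(.1,.125,t/2),handle(a)]
        L.append(proj("side",world((x,y),w,np.array(c)))-[(313,220),(352.5,180.8),(265.8,199.7),(293.8,143.7)])
        return np.concatenate(L).ravel()
    s=least_squares(f,[.35,-.15,0,.02],loss="soft_l1",bounds=([0,-1,-1,.005],[1,1,1,.04]))
    print(a,s.x.round(4),s.cost,s.fun.reshape(-1,2).round(1).tolist()); print(world(s.x[:2],s.x[2],handle(a)))
def g(v):
    x,y,w=v
    def T(p): p=np.array(p); return world((x,y),w,R.from_euler("y",-np.pi/6).apply(p)+[.026,0,.029])
    return np.r_[proj("top",T([(-.006,.07,.2),(-.006,-.07,.2)]))-[(148.4,191),(201,191)],
      proj("side",T([(-.006,-.07,.2),(-.006,.07,.2)]))-[(225,195.3),(186.7,213.3)]].ravel()
s=least_squares(g,[.35,.25,0]); print("dock",s.x.round(4),s.fun.reshape(-1,2).round(1).tolist())
def ray0(n,uv,z):
    return least_squares(lambda q:(proj(n,[[q[0],q[1],z]])[0]-uv),[.3,0]).x.round(3)
print("mug",ray0("top",(279,137),.05),"jar",ray0("top",(391,268),.1),"mill",ray0("top",(94,238),.15),ray0("top",(109,244),.02))
E
```

```text
1.065 [ 0.5818 -0.2327  0.167   0.005 ] 28.37757223852219 [[-0.2, -0.5], [-0.3, -0.3], [1.9, 13.8], [-1.4, -0.0], [-0.3, 0.2], [-1.5, -0.9], [6.4, 7.6]]
[ 0.55810842 -0.1495049   0.22258384]
1.257 [ 0.5796 -0.2334  0.1744  0.005 ] 2.1742696349499835 [[0.3, 0.5], [0.1, -0.1], [0.8, 0.7], [-0.5, 0.2], [0.0, 0.1], [-0.9, -0.6], [-1.3, 0.7]]
[ 0.58909699 -0.14439053  0.23747788]
dock [0.6407 0.2415 0.0186] [[-0.8, -0.5], [-0.1, 0.2], [0.6, -1.5], [0.3, 0.7]]
mug [ 0.773 -0.04 ] jar [ 0.388 -0.352] mill [0.437 0.452] [0.436 0.449]
```

```bash
cat >> h.py <<'E'
ST=(0.5796,-0.2334); SW=0.1744
def Rt(yawx,tilt=0):
    # tool x at yaw yawx (horizontal), z down tilted by tilt toward horizontal forward (yawx-90deg)
    x=np.array([np.cos(yawx),np.sin(yawx),0]); f=np.array([np.sin(yawx),-np.cos(yawx),0])
    z=np.sin(tilt)*f-np.cos(tilt)*np.array([0,0,1]); return np.c_[x,np.cross(z,x),z]
def rel(pos,Rm):
    s=r.get_state(); R0=R.from_quat(s["eef_rot"])
    return R0.inv().apply(np.array(pos)-s["tool_pos"]).round(4).tolist(),(R0.inv()*R.from_matrix(Rm)).as_rotvec().round(4).tolist()
E
python3 - <<'E'
from h import *
print(Rt(1.745)); print(rel((.575,-.147,.34),Rt(1.745)))
def ray0(n,uv,z): return least_squares(lambda q:(proj(n,[[q[0],q[1],z]])[0]-uv),[.5,-.2]).x
for uv in ((317.8,230),(375,222)): print("rest",R.from_euler("z",-SW).apply(np.r_[ray0("top",uv,.03)-ST,0]).round(3))
E
```

```text
[[-0.17332392  0.98486487  0.        ]
 [ 0.98486487  0.17332392  0.        ]
 [ 0.          0.         -1.        ]]
([0.4608, -0.2504, -0.1016], [-0.0015, -0.001, -1.313])
rest [-0.07   0.086  0.   ]
rest [-0.07  -0.085  0.   ]
```

Request:
carry_out(
  plan=[
    {"xyz": [0.1, -0.05, -0.08], "rot": [0, 0, -0.3], "grip": 0},
    {"xyz": [0.46, -0.25, -0.1], "rot": [0, 0, -1.313], "grip": 0},
    {"xyz": [0.46, -0.25, -0.1], "rot": [0, 0, -1.313], "grip": 0},
    {"xyz": [0.46, -0.25, -0.1], "rot": [0, 0, -1.313], "grip": 0},
    {"xyz": [0.46, -0.25, -0.1], "rot": [0, 0, -1.313], "grip": 0},
    {"xyz": [0.46, -0.25, -0.1], "rot": [0, 0, -1.313], "grip": 0},
    {"xyz": [0.46, -0.25, -0.1], "rot": [0, 0, -1.313], "grip": 0},
    {"xyz": [0.46, -0.25, -0.1], "rot": [0, 0, -1.313], "grip": 0},
  ],
  squeeze=15,
)

```text
clock: 0.77
tool_pos: [0.4551, -0.308, 0.3077]
eef_rot: [0.753, 0.659, -0.0, -0.0]
contact_force: [-0.1, -0.6, -0.7]
opening: 0.995
finger_force: 0.0
```

```bash
python3 - <<'E'
from h import *
print(rel((.575,-.147,.34),Rt(1.745))); s=r.get_state(); print(s["q"].round(2),s["tool_pos"],s["clock"])
E
```

```text
([0.1755, 0.0974, -0.0324], [-0.0006, 0.0, -0.3073])
[ 0.82  0.54 -0.5   1.69  0.3   0.99  0.08] [ 0.45511898 -0.30804498  0.30770115] 0.7667
```

Request:
carry_out(
  plan=[
    {"xyz": [0.175, 0.097, -0.032], "rot": [0, 0, -0.307], "grip": 0},
    {"xyz": [0.175, 0.097, -0.032], "rot": [0, 0, -0.307], "grip": 0},
    {"xyz": [0.175, 0.097, -0.032], "rot": [0, 0, -0.307], "grip": 0},
    {"xyz": [0.175, 0.097, -0.032], "rot": [0, 0, -0.307], "grip": 0},
    {"xyz": [0.175, 0.097, -0.032], "rot": [0, 0, -0.307], "grip": 0},
    {"xyz": [0.175, 0.097, -0.032], "rot": [0, 0, -0.307], "grip": 0},
    {"xyz": [0.175, 0.097, -0.032], "rot": [0, 0, -0.307], "grip": 0},
  ],
)

```text
clock: 1.35
tool_pos: [0.5758, -0.1471, 0.3394]
eef_rot: [0.643, 0.766, 0.001, -0.0]
contact_force: [0.2, -1.2, -1.0]
opening: 1.001
finger_force: 0.0
```

```bash
cat >> h.py <<'E'
def wproj(P,s):
    c=r.camera_params("wrist"); H=c["hand_eye"]
    t=R.from_quat(s["eef_rot"]).inv().apply(np.atleast_2d(P)-s["tool_pos"]); p=(t-H[:3,3])@H[:3,:3]
    K=np.array([[c["fx"],0,c["cx"]],[0,c["fy"],c["cy"]],[0,0,1]])
    return cv2.projectPoints(p.reshape(-1,1,3),np.zeros(3),np.zeros(3),K,c["distortion"])[0][:,0]
E
python3 - <<'E'
from h import *
s=r.get_state(); im=r.snapshot("wrist")[:,:,::-1].copy(); print(s["q"].round(2),s["tool_pos"],s["eef_rot"])
h=handle(1.257)
pts=world(ST,SW,np.array([h+[0,-.025,0],h,h+[0,.025,0]])); uv=wproj(pts,s); print(uv.round(1),world(ST,SW,h))
for u in uv: cv2.drawMarker(im,tuple(int(v) for v in u),(0,255,255),0,8,1)
cv2.imwrite("pics/w1.png",im)
E
```

```text
[ 0.5   0.59 -0.58  1.51  0.34  1.15  0.03] [ 0.57584511 -0.14710607  0.33941654] [ 6.43340453e-01  7.65580007e-01  5.03303932e-04 -2.46800138e-04]
[[270.1 222.6]
 [270.3 195.3]
 [270.6 166.6]] [ 0.58911018 -0.14439976  0.23747788]
```

View pics/w1.png

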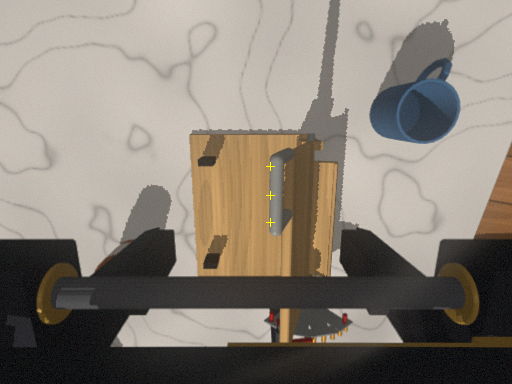

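The wrist view shows the handle bar at u≈277, v 158 to 232, and the foot's near-left corner at (191,133). That is about 6 mm further in +x than predicted, so I'll refit with it.

```bash
python3 - <<'E'
from h import *
s=r.get_state()
def f(v):
    x,y,w,t=v; a=1.257;L=[]
    c=[(-.1,.125,t),(-.1,-.185,t),handle(a)]
    L.append(proj("top",world((x,y),w,np.array(c)))-[(305,242.5),(408.2,228.8),(321.3,181.3)])
    c=[(-.1,.125,t/2),(-.1,-.185,t/2),(.1,.125,t/2),handle(a)]
    L.append(proj("side",world((x,y),w,np.array(c)))-[(313,220),(352.5,180.8),(265.8,199.7),(293.8,143.7)])
    c=[(-.1,.125,t),handle(a)]
    L.append(wproj(world((x,y),w,np.array(c)),s)-[(191,133),(277.5,195)])
    return np.concatenate(L).ravel()
q=least_squares(f,[.58,-.23,.17,.012],loss="soft_l1",bounds=([0,-1,-1,.005],[1,1,1,.04]))
print(q.x.round(4),q.fun.reshape(-1,2).round(1).tolist()); H=world(q.x[:2],q.x[2],handle(1.257)); print(H)
print(rel(H+[.0,0,-.010],Rt(q.x[2]+np.pi/2)))
E
```

```text
[ 0.5826 -0.2348  0.1627  0.005 ] [[0.4, -0.9], [0.3, -0.3], [1.4, -0.8], [-1.4, -0.4], [-0.0, 0.0], [-1.4, -1.4], [-1.9, 0.1], [-1.6, -0.5], [-0.7, -0.0]]
[ 0.59319178 -0.14593944  0.23747788]
([0.0007, 0.0191, 0.1115], [-0.0014, 0.0004, 0.0066])
```

Request:
carry_out(
  plan=[
    {"xyz": [0.0, 0.02, 0.04], "rot": [0, 0, 0.003], "grip": 0},
    {"xyz": [0.0, 0.02, 0.08], "rot": [0, 0, 0.003], "grip": 0},
    {"xyz": [0.0, 0.02, 0.116], "rot": [0, 0, 0.003], "grip": 0},
    {"xyz": [0.0, 0.02, 0.116], "rot": [0, 0, 0.003], "grip": 140},
    {"xyz": [0.0, 0.02, 0.116], "rot": [0, 0, 0.003], "grip": 255},
    {"xyz": [0.0, 0.02, 0.116], "rot": [0, 0, 0.003], "grip": 255},
    {"xyz": [0.0, 0.02, 0.116], "rot": [0, 0, 0.003], "grip": 255},
    {"xyz": [0.0, 0.02, 0.116], "rot": [0, 0, 0.003], "grip": 255},
  ],
  squeeze=15,
)

```text
clock: 2.07
tool_pos: [0.596, -0.147, 0.2261]
eef_rot: [0.647, 0.763, 0.001, 0.002]
contact_force: [0.2, 0.9, 0.5]
opening: 0.649
finger_force: 0.0
```

```bash
python3 - <<'E'
from h import *
s=r.get_state(); print(s["opening"],s["finger_force"],s["tool_pos"],s["contact_force"],s["clock"])
E
```

```text
0.6489566472470414 0.0 [ 0.59595964 -0.14704786  0.22612516] [0.21407618 0.93318052 0.50489924] 2.0667
```

Request:
carry_out(
  plan=[
    {"xyz": [0, 0, 0], "rot": [0, 0, 0], "grip": 255},
    {"xyz": [0, 0, 0], "rot": [0, 0, 0], "grip": 255},
    {"xyz": [0, 0, 0], "rot": [0, 0, 0], "grip": 255},
    {"xyz": [0, 0, 0], "rot": [0, 0, 0], "grip": 255},
    {"xyz": [0, 0, 0], "rot": [0, 0, 0], "grip": 255},
    {"xyz": [0, 0, 0], "rot": [0, 0, 0], "grip": 255},
    {"xyz": [0, 0, 0], "rot": [0, 0, 0], "grip": 255},
    {"xyz": [0, 0, 0], "rot": [0, 0, 0], "grip": 255},
  ],
)

```text
clock: 2.73
tool_pos: [0.5943, -0.1466, 0.2235]
eef_rot: [0.646, 0.763, -0.0, -0.0]
contact_force: [-1.6, -0.6, 1.9]
opening: 0.129
finger_force: 15.0
```

```bash
python3 - <<'E'
from h import *
s=r.get_state(); print(s["opening"],s["finger_force"],s["tool_pos"],s["contact_force"],s["clock"])
# arc: circle about hinge, bar assumed at tool point
sw=.168; st=np.array([.5815,-.2345])
def steps(a0,As):
    f=R.from_quat(s["eef_rot"]).inv()
    h0=world(st,sw,handle(a0))
    for a in As: print(a,f.apply(world(st,sw,handle(a))-h0).round(4).tolist())
print(world(st,sw,handle(1.257)))
steps(1.257,[1.30,1.35,1.40,1.45,1.5,1.55,1.6,1.64])
E
```

```text
0.1291888418398868 14.998985230922699 [ 0.59433161 -0.14663639  0.22347123] [-1.56112049 -0.61960707  1.93047538] 2.7333
[ 0.59157958 -0.14556245  0.23747788]
1.3 [0.0, 0.008, -0.0024]
1.35 [0.0, 0.0175, -0.0048]
1.4 [0.0001, 0.027, -0.0067]
1.45 [0.0001, 0.0367, -0.0081]
1.5 [0.0001, 0.0464, -0.0091]
1.55 [0.0002, 0.0561, -0.0095]
1.6 [0.0002, 0.0659, -0.0095]
1.64 [0.0002, 0.0737, -0.0091]
```

Request:
carry_out(
  plan=[
    {"xyz": [0, 0.008, -0.0024], "rot": [0, 0, 0], "grip": 255},
    {"xyz": [0, 0.0175, -0.0048], "rot": [0, 0, 0], "grip": 255},
    {"xyz": [0, 0.027, -0.0067], "rot": [0, 0, 0], "grip": 255},
    {"xyz": [0, 0.0367, -0.0081], "rot": [0, 0, 0], "grip": 255},
    {"xyz": [0, 0.0464, -0.0091], "rot": [0, 0, 0], "grip": 255},
    {"xyz": [0, 0.0561, -0.0095], "rot": [0, 0, 0], "grip": 255},
    {"xyz": [0, 0.0659, -0.0095], "rot": [0, 0, 0], "grip": 255},
    {"xyz": [0, 0.071, -0.0093], "rot": [0, 0, 0], "grip": 255},
  ],
)

```text
clock: 3.4
tool_pos: [0.6653, -0.1345, 0.2326]
eef_rot: [0.646, 0.763, 0.0, -0.0]
contact_force: [-2.0, -0.1, 0.7]
opening: 0.124
finger_force: 15.0
```

Request:
carry_out(
  plan=[
    {"xyz": [0, 0, 0], "rot": [0, 0, 0], "grip": 255},
    {"xyz": [0, 0, 0], "rot": [0, 0, 0], "grip": 255},
    {"xyz": [0, 0, 0], "rot": [0, 0, 0], "grip": 255},
  ],
)

```text
clock: 3.65
tool_pos: [0.6642, -0.1347, 0.2327]
eef_rot: [0.646, 0.763, -0.0, -0.0]
contact_force: [-0.2, 2.0, -0.8]
opening: 0.131
finger_force: 15.0
```

```bash
python3 - <<'E'
from h import *
s=r.get_state(); print(s["opening"],s["finger_force"],s["tool_pos"],s["contact_force"],s["clock"])
t=r.snapshot("top")[120:255,285:425,::-1]; w=r.snapshot("wrist")[:,:,::-1]; d=r.snapshot("side")[110:230,260:390,::-1]
o=np.zeros((540,800,3),np.uint8); o[:270,:280]=cv2.resize(t,(280,270),interpolation=2); o[:240,280:540]=cv2.resize(d,(260,240),interpolation=2); o[270:,:360]=cv2.resize(w,(360,270)); o[240:,380:]=cv2.resize(w[250:384,150:362],(420,300))[:300]
cv2.imwrite("pics/f1.png",o)
E
```

```text
0.1306735688238493 15.00041127204895 [ 0.66418742 -0.13466688  0.23266723] [-0.15502404  2.0107913  -0.81945   ] 3.65
```

View pics/f1.png

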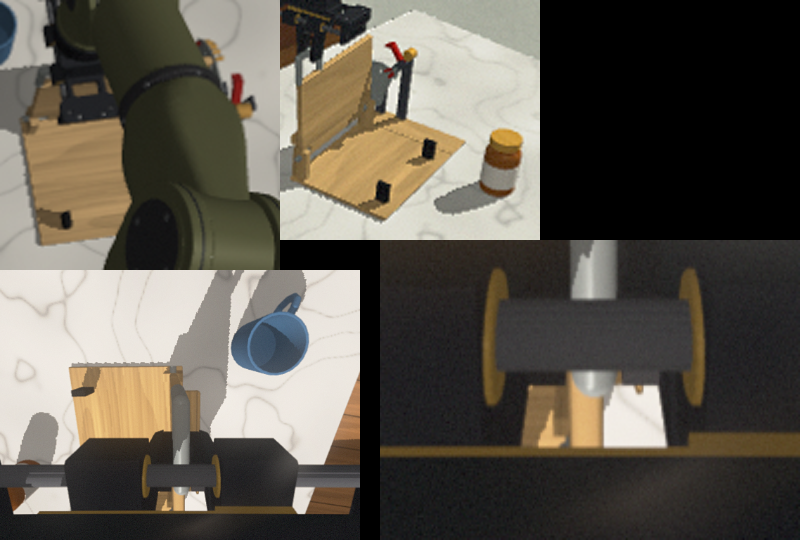

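The pawl (red, in the side crop at about (393,50)) is flipped off and its weight now points up. Next I'll lower the board along the arc.

```bash
cat >> h.py <<'E'
def arc(As,c=0.195):
    a0=As[0]; print([[0,round(-c*(np.cos(a)-np.cos(a0)),4),round(-c*(np.sin(a)-np.sin(a0)),4)] for a in As[1:]],As[-1].round(3))
E
python3 - <<'E'
from h import *
A=np.linspace(1.627,0.2,33)
for k in range(4): arc(A[8*k:8*k+9])
arc(np.linspace(.2,-.03,9))
E
```

```text
[[0, np.float64(-0.0087), np.float64(-0.0003)], [0, np.float64(-0.0174), np.float64(-0.0002)], [0, np.float64(-0.0261), np.float64(0.0003)], [0, np.float64(-0.0347), np.float64(0.0011)], [0, np.float64(-0.0433), np.float64(0.0024)], [0, np.float64(-0.0519), np.float64(0.004)], [0, np.float64(-0.0603), np.float64(0.006)], [0, np.float64(-0.0687), np.float64(0.0084)]] 1.27
[[0, np.float64(-0.0082), np.float64(0.0028)], [0, np.float64(-0.0164), np.float64(0.0059)], [0, np.float64(-0.0243), np.float64(0.0094)], [0, np.float64(-0.0321), np.float64(0.0132)], [0, np.float64(-0.0398), np.float64(0.0174)], [0, np.float64(-0.0472), np.float64(0.0219)], [0, np.float64(-0.0544), np.float64(0.0267)], [0, np.float64(-0.0614), np.float64(0.0319)]] 0.914
[[0, np.float64(-0.0068), np.float64(0.0055)], [0, np.float64(-0.0133), np.float64(0.0112)], [0, np.float64(-0.0195), np.float64(0.0173)], [0, np.float64(-0.0255), np.float64(0.0236)], [0, np.float64(-0.0312), np.float64(0.0302)], [0, np.float64(-0.0366), np.float64(0.037)], [0, np.float64(-0.0417), np.float64(0.044)], [0, np.float64(-0.0464), np.float64(0.0513)]] 0.557
[[0, np.float64(-0.0044), np.float64(0.0075)], [0, np.float64(-0.0085), np.float64(0.0152)], [0, np.float64(-0.0123), np.float64(0.023)], [0, np.float64(-0.0157), np.float64(0.031)], [0, np.float64(-0.0187), np.float64(0.0392)], [0, np.float64(-0.0214), np.float64(0.0474)], [0, np.float64(-0.0236), np.float64(0.0558)], [0, np.float64(-0.0256), np.float64(0.0643)]] 0.2
[[0, np.float64(-0.001), np.float64(0.0055)], [0, np.float64(-0.0019), np.float64(0.011)], [0, np.float64(-0.0026), np.float64(0.0166)], [0, np.float64(-0.0032), np.float64(0.0222)], [0, np.float64(-0.0036), np.float64(0.0278)], [0, np.float64(-0.0038), np.float64(0.0334)], [0, np.float64(-0.0039), np.float64(0.039)], [0, np.float64(-0.0038), np.float64(0.0446)]] -0.03
```

Request:
carry_out(
  plan=[
    {"xyz": [0, -0.0087, -0.0003], "rot": [0, 0, 0], "grip": 255},
    {"xyz": [0, -0.0174, -0.0002], "rot": [0, 0, 0], "grip": 255},
    {"xyz": [0, -0.0261, 0.0003], "rot": [0, 0, 0], "grip": 255},
    {"xyz": [0, -0.0347, 0.0011], "rot": [0, 0, 0], "grip": 255},
    {"xyz": [0, -0.0433, 0.0024], "rot": [0, 0, 0], "grip": 255},
    {"xyz": [0, -0.0519, 0.004], "rot": [0, 0, 0], "grip": 255},
    {"xyz": [0, -0.0603, 0.006], "rot": [0, 0, 0], "grip": 255},
    {"xyz": [0, -0.0687, 0.0084], "rot": [0, 0, 0], "grip": 255},
  ],
)

```text
clock: 4.47
tool_pos: [0.5975, -0.1463, 0.2253]
eef_rot: [0.646, 0.763, 0.001, 0.001]
contact_force: [1.2, 0.9, 0.4]
opening: 0.126
finger_force: 15.0
```

Request:
carry_out(
  plan=[
    {"xyz": [0, -0.0082, 0.0028], "rot": [0, 0, 0], "grip": 255},
    {"xyz": [0, -0.0164, 0.0059], "rot": [0, 0, 0], "grip": 255},
    {"xyz": [0, -0.0243, 0.0094], "rot": [0, 0, 0], "grip": 255},
    {"xyz": [0, -0.0321, 0.0132], "rot": [0, 0, 0], "grip": 255},
    {"xyz": [0, -0.0398, 0.0174], "rot": [0, 0, 0], "grip": 255},
    {"xyz": [0, -0.0472, 0.0219], "rot": [0, 0, 0], "grip": 255},
    {"xyz": [0, -0.0544, 0.0267], "rot": [0, 0, 0], "grip": 255},
    {"xyz": [0, -0.0614, 0.0319], "rot": [0, 0, 0], "grip": 255},
  ],
)

```text
clock: 5.13
tool_pos: [0.536, -0.1569, 0.1925]
eef_rot: [0.647, 0.763, -0.0, 0.001]
contact_force: [1.4, -1.0, -0.3]
opening: 0.128
finger_force: 15.0
```

Request:
carry_out(
  plan=[
    {"xyz": [0, -0.0068, 0.0055], "rot": [0, 0, 0], "grip": 255},
    {"xyz": [0, -0.0133, 0.0112], "rot": [0, 0, 0], "grip": 255},
    {"xyz": [0, -0.0195, 0.0173], "rot": [0, 0, 0], "grip": 255},
    {"xyz": [0, -0.0255, 0.0236], "rot": [0, 0, 0], "grip": 255},
    {"xyz": [0, -0.0312, 0.0302], "rot": [0, 0, 0], "grip": 255},
    {"xyz": [0, -0.0366, 0.037], "rot": [0, 0, 0], "grip": 255},
    {"xyz": [0, -0.0417, 0.044], "rot": [0, 0, 0], "grip": 255},
    {"xyz": [0, -0.0464, 0.0513], "rot": [0, 0, 0], "grip": 255},
  ],
)

```text
clock: 5.8
tool_pos: [0.4898, -0.1646, 0.1405]
eef_rot: [0.647, 0.763, -0.0, 0.0]
contact_force: [0.5, -4.2, -0.2]
opening: 0.128
finger_force: 15.1
```

Request:
carry_out(
  plan=[
    {"xyz": [0, -0.0044, 0.0075], "rot": [0, 0, 0], "grip": 255},
    {"xyz": [0, -0.0085, 0.0152], "rot": [0, 0, 0], "grip": 255},
    {"xyz": [0, -0.0123, 0.023], "rot": [0, 0, 0], "grip": 255},
    {"xyz": [0, -0.0157, 0.031], "rot": [0, 0, 0], "grip": 255},
    {"xyz": [0, -0.0187, 0.0392], "rot": [0, 0, 0], "grip": 255},
    {"xyz": [0, -0.0214, 0.0474], "rot": [0, 0, 0], "grip": 255},
    {"xyz": [0, -0.0236, 0.0558], "rot": [0, 0, 0], "grip": 255},
    {"xyz": [0, -0.0256, 0.0643], "rot": [0, 0, 0], "grip": 255},
  ],
)

```text
clock: 6.47
tool_pos: [0.4642, -0.1691, 0.0762]
eef_rot: [0.647, 0.763, -0.001, -0.0]
contact_force: [-0.3, -4.0, -1.0]
opening: 0.128
finger_force: 15.0
```

Request:
carry_out(
  plan=[
    {"xyz": [0, -0.001, 0.0055], "rot": [0, 0, 0], "grip": 255},
    {"xyz": [0, -0.0019, 0.011], "rot": [0, 0, 0], "grip": 255},
    {"xyz": [0, -0.0026, 0.0166], "rot": [0, 0, 0], "grip": 255},
    {"xyz": [0, -0.0032, 0.0222], "rot": [0, 0, 0], "grip": 255},
    {"xyz": [0, -0.0036, 0.0278], "rot": [0, 0, 0], "grip": 255},
  ],
)

```text
clock: 6.88
tool_pos: [0.4603, -0.1697, 0.0486]
eef_rot: [0.647, 0.763, -0.001, -0.001]
contact_force: [-2.1, -5.4, -1.5]
opening: 0.124
finger_force: 14.9
```

Request:
carry_out(
  plan=[
    {"xyz": [0, -0.0002, 0.005], "rot": [0, 0, 0], "grip": 255},
    {"xyz": [0, -0.0002, 0.009], "rot": [0, 0, 0], "grip": 255},
    {"xyz": [0, -0.0002, 0.012], "rot": [0, 0, 0], "grip": 255},
    {"xyz": [0, -0.0002, 0.013], "rot": [0, 0, 0], "grip": 255},
    {"xyz": [0, -0.0002, 0.013], "rot": [0, 0, 0], "grip": 255},
  ],
)

```text
clock: 7.3
tool_pos: [0.4597, -0.1698, 0.0355]
eef_rot: [0.647, 0.763, -0.002, -0.001]
contact_force: [-2.6, -4.9, -1.0]
opening: 0.125
finger_force: 15.0
```

```bash
python3 - <<'E'
from h import *
s=r.get_state(); print(s["tool_pos"],s["contact_force"],s["q"].round(2))
t=r.snapshot("top")[120:255,285:425,::-1]; w=r.snapshot("wrist")[:,:,::-1]; d=r.snapshot("side")[110:230,260:390,::-1]
o=np.zeros((540,800,3),np.uint8); o[:270,:280]=cv2.resize(t,(280,270),interpolation=2); o[:480,280:800]=cv2.resize(d,(520,480),interpolation=2); o[270:480,:280]=cv2.resize(w,(280,210))
cv2.imwrite("pics/f2.png",o)
E
```

```text
[ 0.45965356 -0.16982923  0.03546259] [-2.57246467 -4.90673289 -1.03930483] [ 0.38  0.89 -0.19  2.1   0.74  0.23 -0.31]
```

View pics/f2.png

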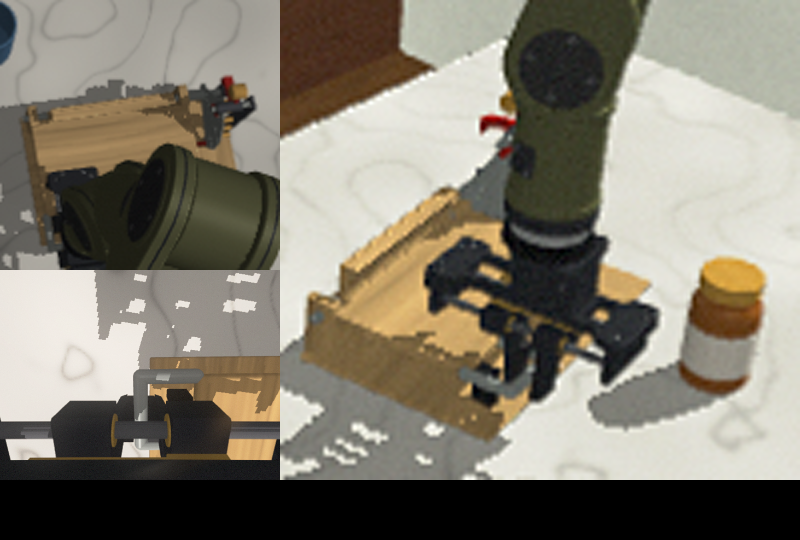

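The board is nearly down and the pawl (red, about (495,125)) still looks off. I'll keep lowering until the rests push back.

Request:
carry_out(
  plan=[
    {"xyz": [0, 0.0, 0.002], "rot": [0, 0, 0], "grip": 255},
    {"xyz": [0, 0.0, 0.004], "rot": [0, 0, 0], "grip": 255},
    {"xyz": [0, 0.0, 0.006], "rot": [0, 0, 0], "grip": 255},
    {"xyz": [0, 0.0, 0.006], "rot": [0, 0, 0], "grip": 255},
  ],
)

```text
clock: 7.78
tool_pos: [0.4596, -0.1697, 0.0306]
eef_rot: [0.647, 0.763, -0.002, -0.001]
contact_force: [-3.1, -3.5, 9.1]
opening: 0.12
finger_force: 14.1
```

```bash
cat >> h.py <<'E'
def red(im,bgr=True):
    im=im[:,:,::-1] if bgr else im
    im=im.astype(int); m=(im[:,:,0]>110)&(im[:,:,1]<60)&(im[:,:,2]<70); v,u=np.nonzero(m); return sorted(set(zip(u.tolist(),v.tolist())))
E
python3 - <<'E'
from h import *
s0=cv2.imread("pics/side0.png"); t0=cv2.imread("pics/top0.png")
print("s0",[p for p in red(s0) if 300<p[0]<345 and 120<p[1]<170]); print("t0",[p for p in red(t0) if 370<p[0]<420 and 130<p[1]<200])
for n,b in (("side",(300,345,110,170)),("top",(370,420,130,200))):
    print(n,[p for p in red(r.snapshot(n),False) if b[0]<p[0]<b[1] and b[2]<p[1]<b[3]])
print(r.get_state()["contact_force"])
E
```

```text
s0 [(317, 140), (318, 140), (319, 138), (319, 153), (320, 152), (320, 153), (321, 153)]
t0 [(392, 181), (393, 181), (398, 158), (399, 158)]
side [(310, 140), (311, 139), (312, 139), (313, 139), (313, 140), (314, 139), (315, 141), (317, 140), (317, 147), (318, 140)]
top [(398, 159), (398, 160), (398, 161), (399, 159), (399, 160), (399, 161), (399, 162), (400, 159), (400, 160), (400, 161)]
[-3.27230858 -3.55167426  8.61882888]
```

```bash
python3 - <<'E'
from h import *
f1=cv2.imread("pics/f1.png"); 
s0=cv2.imread("pics/side0.png")[120:165,295:345]; t0=cv2.imread("pics/top0.png")[130:190,370:420]
d=r.snapshot("side")[120:165,295:345,::-1]; t=r.snapshot("top")[130:190,370:420,::-1]
k=lambda x,w,h: cv2.resize(x,(w,h),interpolation=cv2.INTER_CUBIC)
a=np.hstack([k(s0,300,270),k(d,300,270)]); b=np.hstack([k(t0,250,300),k(t,250,300),np.zeros((300,100,3),np.uint8)])
c=k(f1[20:110,350:450],200,180); o=np.zeros((570,800,3),np.uint8); o[:270,:600]=a;o[270:,:600]=b;o[:180,600:]=c
cv2.imwrite("pics/p1.png",o)
E
```

```text
(no output)
```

View pics/p1.png

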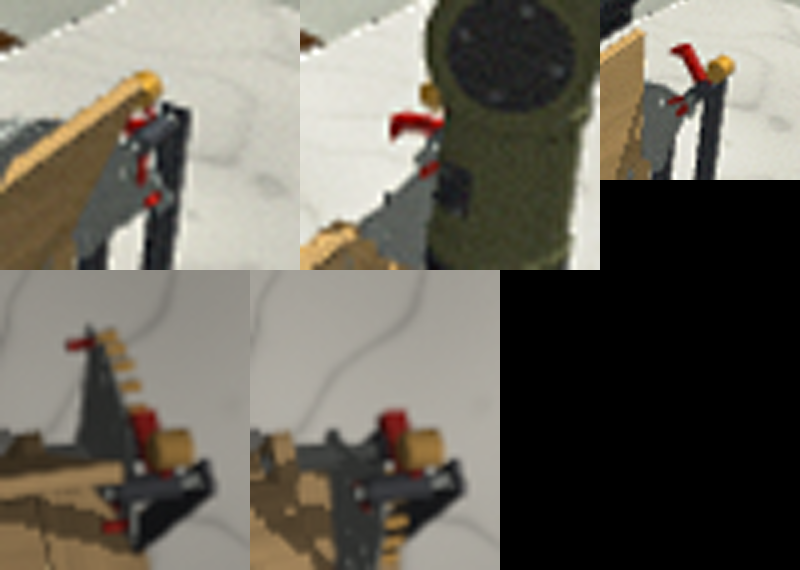

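The pawl arm points level again and its weight sits exactly where it did at the start, so it is engaged. Next I'll raise the board to about 0.96 rad.

```bash
python3 - <<'E'
from h import *
A=np.linspace(0,.96,25)
for k in range(3): arc(A[8*k:8*k+9])
arc(np.linspace(.96,.86,7))
print(r.get_state()["tool_pos"])
E
```

```text
[[0, np.float64(0.0002), np.float64(-0.0078)], [0, np.float64(0.0006), np.float64(-0.0156)], [0, np.float64(0.0014), np.float64(-0.0233)], [0, np.float64(0.0025), np.float64(-0.0311)], [0, np.float64(0.0039), np.float64(-0.0387)], [0, np.float64(0.0056), np.float64(-0.0464)], [0, np.float64(0.0076), np.float64(-0.0539)], [0, np.float64(0.0099), np.float64(-0.0613)]] 0.32
[[0, np.float64(0.0026), np.float64(-0.0074)], [0, np.float64(0.0055), np.float64(-0.0146)], [0, np.float64(0.0087), np.float64(-0.0217)], [0, np.float64(0.0121), np.float64(-0.0287)], [0, np.float64(0.0159), np.float64(-0.0356)], [0, np.float64(0.0199), np.float64(-0.0422)], [0, np.float64(0.0242), np.float64(-0.0488)], [0, np.float64(0.0287), np.float64(-0.0551)]] 0.64
[[0, np.float64(0.0048), np.float64(-0.0062)], [0, np.float64(0.0098), np.float64(-0.0121)], [0, np.float64(0.0151), np.float64(-0.0179)], [0, np.float64(0.0206), np.float64(-0.0234)], [0, np.float64(0.0263), np.float64(-0.0288)], [0, np.float64(0.0322), np.float64(-0.0338)], [0, np.float64(0.0383), np.float64(-0.0387)], [0, np.float64(0.0446), np.float64(-0.0433)]] 0.96
[[0, np.float64(-0.0026), np.float64(0.0019)], [0, np.float64(-0.0053), np.float64(0.0038)], [0, np.float64(-0.0078), np.float64(0.0058)], [0, np.float64(-0.0104), np.float64(0.0078)], [0, np.float64(-0.0129), np.float64(0.0099)], [0, np.float64(-0.0154), np.float64(0.012)]] 0.86
[ 0.45959656 -0.16966116  0.03056083]
```

Request:
carry_out(
  plan=[
    {"xyz": [0, 0.0002, -0.0078], "rot": [0, 0, 0], "grip": 255},
    {"xyz": [0, 0.0006, -0.0156], "rot": [0, 0, 0], "grip": 255},
    {"xyz": [0, 0.0014, -0.0233], "rot": [0, 0, 0], "grip": 255},
    {"xyz": [0, 0.0025, -0.0311], "rot": [0, 0, 0], "grip": 255},
    {"xyz": [0, 0.0039, -0.0387], "rot": [0, 0, 0], "grip": 255},
    {"xyz": [0, 0.0056, -0.0464], "rot": [0, 0, 0], "grip": 255},
    {"xyz": [0, 0.0076, -0.0539], "rot": [0, 0, 0], "grip": 255},
    {"xyz": [0, 0.0099, -0.0613], "rot": [0, 0, 0], "grip": 255},
  ],
  squeeze=25,
)

```text
clock: 8.65
tool_pos: [0.4695, -0.1679, 0.0913]
eef_rot: [0.647, 0.763, -0.002, -0.001]
contact_force: [-0.9, -5.3, -3.5]
opening: 0.108
finger_force: 24.9
```

Request:
carry_out(
  plan=[
    {"xyz": [0, 0.0026, -0.0074], "rot": [0, 0, 0], "grip": 255},
    {"xyz": [0, 0.0055, -0.0146], "rot": [0, 0, 0], "grip": 255},
    {"xyz": [0, 0.0087, -0.0217], "rot": [0, 0, 0], "grip": 255},
    {"xyz": [0, 0.0121, -0.0287], "rot": [0, 0, 0], "grip": 255},
    {"xyz": [0, 0.0159, -0.0356], "rot": [0, 0, 0], "grip": 255},
    {"xyz": [0, 0.0199, -0.0422], "rot": [0, 0, 0], "grip": 255},
    {"xyz": [0, 0.0242, -0.0488], "rot": [0, 0, 0], "grip": 255},
    {"xyz": [0, 0.0287, -0.0551], "rot": [0, 0, 0], "grip": 255},
  ],
)

```text
clock: 9.32
tool_pos: [0.5001, -0.1625, 0.1471]
eef_rot: [0.646, 0.763, 0.0, 0.0]
contact_force: [-0.5, -5.0, -4.2]
opening: 0.101
finger_force: 24.9
```

Request:
carry_out(
  plan=[
    {"xyz": [0, 0.0048, -0.0062], "rot": [0, 0, 0], "grip": 255},
    {"xyz": [0, 0.0098, -0.0121], "rot": [0, 0, 0], "grip": 255},
    {"xyz": [0, 0.0151, -0.0179], "rot": [0, 0, 0], "grip": 255},
    {"xyz": [0, 0.0206, -0.0234], "rot": [0, 0, 0], "grip": 255},
    {"xyz": [0, 0.0263, -0.0288], "rot": [0, 0, 0], "grip": 255},
    {"xyz": [0, 0.0322, -0.0338], "rot": [0, 0, 0], "grip": 255},
    {"xyz": [0, 0.0383, -0.0387], "rot": [0, 0, 0], "grip": 255},
    {"xyz": [0, 0.0446, -0.0433], "rot": [0, 0, 0], "grip": 255},
  ],
)

```text
clock: 9.98
tool_pos: [0.547, -0.1541, 0.1896]
eef_rot: [0.646, 0.763, 0.003, 0.001]
contact_force: [8.8, -4.7, -18.7]
opening: 0.098
finger_force: 25.9
```

Request:
carry_out(
  plan=[
    {"xyz": [0, 0, 0], "rot": [0, 0, 0], "grip": 255},
    {"xyz": [0, 0, 0], "rot": [0, 0, 0], "grip": 255},
  ],
)

```text
clock: 10.15
tool_pos: [0.5473, -0.1541, 0.1897]
eef_rot: [0.646, 0.763, 0.003, 0.002]
contact_force: [7.9, -3.3, -13.8]
opening: 0.096
finger_force: 25.9
```

Request:
carry_out(
  plan=[
    {"xyz": [0, 0.0, 0.003], "rot": [0, 0, 0], "grip": 255},
    {"xyz": [0, -0.003, 0.006], "rot": [0, 0, 0], "grip": 255},
    {"xyz": [0, -0.006, 0.009], "rot": [0, 0, 0], "grip": 255},
    {"xyz": [0, -0.009, 0.0115], "rot": [0, 0, 0], "grip": 255},
    {"xyz": [0, -0.012, 0.014], "rot": [0, 0, 0], "grip": 255},
    {"xyz": [0, -0.012, 0.014], "rot": [0, 0, 0], "grip": 255},
  ],
  squeeze=15,
)

```text
clock: 10.65
tool_pos: [0.5299, -0.1571, 0.1763]
eef_rot: [0.646, 0.763, -0.001, -0.001]
contact_force: [-5.4, -3.1, 5.0]
opening: 0.102
finger_force: 14.7
```

```bash
python3 - <<'E'
from h import *
s=r.get_state(); print(s["tool_pos"],s["contact_force"],s["opening"])
x=[R.from_euler("z",-.168).apply(np.array(p)) for p in ([.4597,-.1697,.0306],s["tool_pos"])]; d=x[1]-x[0]; print(d, np.arccos(1-d[0]/.195))
E
```

```text
[ 0.52992338 -0.15709156  0.17625042] [-5.41301842 -3.09838311  4.97887687] 0.10201673433060542
[0.07134299 0.00068882 0.14565042] 0.8839024600471063
```

Request:
carry_out(
  plan=[
    {"xyz": [0, -0.002, 0.0], "rot": [0, 0, 0], "grip": 255},
    {"xyz": [0, -0.004, 0.0005], "rot": [0, 0, 0], "grip": 255},
    {"xyz": [0, -0.006, 0.001], "rot": [0, 0, 0], "grip": 255},
    {"xyz": [0, -0.006, 0.001], "rot": [0, 0, 0], "grip": 255},
  ],
)

```text
clock: 10.98
tool_pos: [0.5285, -0.1573, 0.1751]
eef_rot: [0.646, 0.763, 0.002, 0.002]
contact_force: [5.4, -3.6, -6.4]
opening: 0.102
finger_force: 15.3
```

```bash
python3 - <<'E'
from h import *
s=r.get_state(); print(s["tool_pos"],s["contact_force"],s["opening"])
x=[R.from_euler("z",-.168).apply(np.array(p)) for p in ([.4597,-.1697,.0306],s["tool_pos"])]; d=x[1]-x[0]; print(d, np.arccos(1-d[0]/.195))
E
```

```text
[ 0.5284576  -0.15734225  0.17507875] [ 5.39863694 -3.55996141 -6.35088484] 0.1022639650167835
[0.06985593 0.00068675 0.14447875] 0.8739994826617689
```

Request:
carry_out(
  plan=[
    {"xyz": [0, -0.004, 0.0], "rot": [0, 0, 0], "grip": 170},
    {"xyz": [0, -0.004, 0.0], "rot": [0, 0, 0], "grip": 170},
    {"xyz": [0, -0.004, 0.0], "rot": [0, 0, 0], "grip": 170},
    {"xyz": [0, -0.004, 0.0], "rot": [0, 0, 0], "grip": 150},
    {"xyz": [0, -0.004, 0.0], "rot": [0, 0, 0], "grip": 150},
    {"xyz": [0, -0.004, 0.0], "rot": [0, 0, 0], "grip": 150},
    {"xyz": [0, -0.004, 0.0], "rot": [0, 0, 0], "grip": 150},
  ],
)

```text
clock: 11.57
tool_pos: [0.5219, -0.1584, 0.1749]
eef_rot: [0.646, 0.763, 0.0, -0.0]
contact_force: [-0.4, -1.0, -0.2]
opening: 0.411
finger_force: 0.0
```

```bash
python3 - <<'E'
from h import *
s=r.get_state(); print(s["tool_pos"],s["contact_force"],s["opening"],s["finger_force"])
E
```

```text
[ 0.5218867  -0.1584023   0.17491093] [-0.39207589 -1.03499924 -0.18628295] 0.41068453750467826 0.0
```

Request:
carry_out(
  plan=[
    {"xyz": [0, 0, -0.04], "rot": [0, 0, 0], "grip": 150},
    {"xyz": [0, 0, -0.08], "rot": [0, 0, 0], "grip": 100},
    {"xyz": [0.02, 0, -0.12], "rot": [0, 0, 0], "grip": 0},
    {"xyz": [0.06, -0.02, -0.15], "rot": [0, 0, 0], "grip": 0},
    {"xyz": [0.1, -0.04, -0.16], "rot": [0, 0, 0], "grip": 0},
    {"xyz": [0.14, -0.05, -0.16], "rot": [0, 0, 0], "grip": 0},
    {"xyz": [0.18, -0.06, -0.16], "rot": [0, 0, 0], "grip": 0},
    {"xyz": [0.22, -0.06, -0.16], "rot": [0, 0, 0], "grip": 0},
  ],
)

```text
clock: 12.23
tool_pos: [0.4279, 0.0354, 0.3354]
eef_rot: [0.647, 0.762, -0.0, 0.001]
contact_force: [1.1, 0.6, -1.0]
opening: 0.917
finger_force: 0.0
```

```bash
cat >> h.py <<'E'
def tab(x,y,w,p): return world((x,y),w,R.from_euler("y",-np.pi/6).apply(np.array(p))+[.026,0,.029])
E
python3 - <<'E'
from h import *
yaw=.0186; top=tab(.6407,.2415,yaw,[[0,0,.2]])[0]; tz=R.from_euler("z",yaw).apply([-.5,0,.866]); print(top)
print(rel(top+.07*tz,Rt(yaw+np.pi/2,np.pi/6)))
t=r.snapshot("top")[130:260,290:420,::-1]; d=r.snapshot("side")[115:225,260:390,::-1]
cv2.imwrite("pics/top2.png",r.snapshot("top")[:,:,::-1]); 
o=np.zeros((400,800,3),np.uint8); o[:400,:400]=cv2.resize(t,(400,400),interpolation=2); o[:338,400:]=cv2.resize(d,(400,338),interpolation=2)
cv2.imwrite("pics/n3.png",o)
E
```

```text
[0.5667128  0.24012368 0.20220508]
([0.1846, 0.1357, 0.0722], [-0.5225, -0.0364, 0.1419])
```

View pics/n3.png

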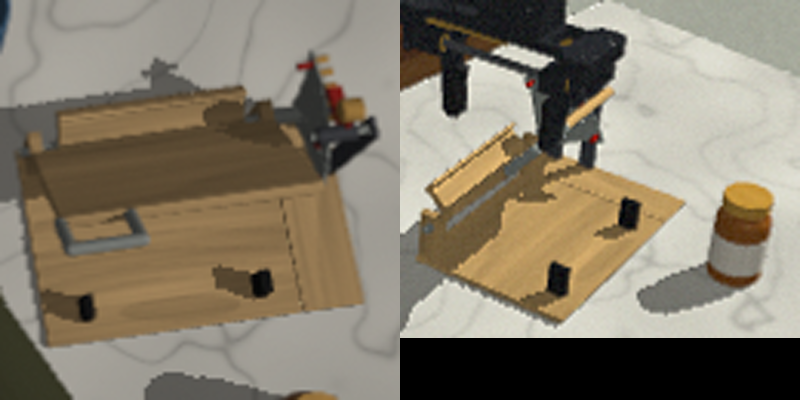

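The board stands propped with the pawl engaged; the handle bar is at top-view pixel about (325,209). I'll check its angle numerically while moving to the tablet.

Request:
carry_out(
  plan=[
    {"xyz": [0.184, 0.136, 0.072], "rot": [-0.522, -0.036, 0.142], "grip": 0},
    {"xyz": [0.184, 0.136, 0.072], "rot": [-0.522, -0.036, 0.142], "grip": 0},
    {"xyz": [0.184, 0.136, 0.072], "rot": [-0.522, -0.036, 0.142], "grip": 0},
    {"xyz": [0.184, 0.136, 0.072], "rot": [-0.522, -0.036, 0.142], "grip": 0},
    {"xyz": [0.184, 0.136, 0.072], "rot": [-0.522, -0.036, 0.142], "grip": 0},
    {"xyz": [0.184, 0.136, 0.072], "rot": [-0.522, -0.036, 0.142], "grip": 0},
    {"xyz": [0.184, 0.136, 0.072], "rot": [-0.522, -0.036, 0.142], "grip": 0},
    {"xyz": [0.184, 0.136, 0.072], "rot": [-0.522, -0.036, 0.142], "grip": 0},
  ],
)

```text
clock: 13.05
tool_pos: [0.5217, 0.1837, 0.2774]
eef_rot: [0.679, 0.689, 0.178, 0.182]
contact_force: [0.7, -0.7, -0.4]
opening: 0.997
finger_force: 0.0
```

```bash
python3 - <<'E'
from h import *
for a in (.681,.873,1.065): print(a,proj("top",world((.5815,-.2345),.168,handle(a))).round(1))
s=r.get_state(); print(s["tool_pos"],s["q"].round(2))
yaw=.0186; top=tab(.6407,.2415,yaw,[[0,0,.2]])[0]; tz=R.from_euler("z",yaw).apply([-.5,0,.866])
print(rel(top+.07*tz,Rt(yaw+np.pi/2,np.pi/6)), rel(top-.041*tz,Rt(yaw+np.pi/2,np.pi/6)))
im=r.snapshot("wrist")[:,:,::-1].copy()
uv=wproj(tab(.6407,.2415,yaw,[(-.006,.07,.2),(-.006,-.07,.2),(.006,.07,.2),(.006,-.07,.2),(0,0,.2)]),s); print(uv.round(1))
for u in uv: cv2.drawMarker(im,tuple(int(v) for v in u),(0,255,255),0,8,1)
cv2.imwrite("pics/w2.png",im)
E
```

```text
0.681 [[324.9 219.9]]
0.873 [[324.7 208.4]]
1.065 [[323.9 195.2]]
[0.52173361 0.18371484 0.2773992 ] [-0.55  0.42 -0.05  2.2   1.32  0.31 -1.81]
([0.0557, 0.0023, 0.0175], [-0.0085, 0.0101, -0.0016]) ([0.0569, 0.0033, 0.1285], [-0.0085, 0.0101, -0.0016])
[[249.9  27.3]
 [251.5 216.3]
 [267.1  27.2]
 [266.  216.4]
 [258.6 129.9]]
```

View pics/w2.png

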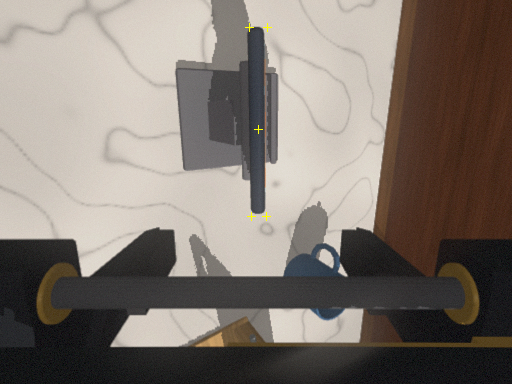

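The wrist view shows the tablet's top edge from (257,28) to (258,213), within 1 px of the prediction; the board angle check gives 0.873. Now for the grasp.

Request:
carry_out(
  plan=[
    {"xyz": [0.0557, 0.0023, 0.0175], "rot": [-0.0085, 0.01, -0.0016], "grip": 0},
    {"xyz": [0.0557, 0.0023, 0.0175], "rot": [-0.0085, 0.01, -0.0016], "grip": 0},
    {"xyz": [0.0557, 0.0023, 0.0175], "rot": [-0.0085, 0.01, -0.0016], "grip": 0},
    {"xyz": [0.0557, 0.0023, 0.0175], "rot": [-0.0085, 0.01, -0.0016], "grip": 0},
    {"xyz": [0.056, 0.0025, 0.05], "rot": [-0.0085, 0.01, -0.0016], "grip": 60},
    {"xyz": [0.0565, 0.003, 0.085], "rot": [-0.0085, 0.01, -0.0016], "grip": 90},
    {"xyz": [0.057, 0.0033, 0.12], "rot": [-0.0085, 0.01, -0.0016], "grip": 110},
    {"xyz": [0.057, 0.0033, 0.1285], "rot": [-0.0085, 0.01, -0.0016], "grip": 130},
  ],
)

```text
clock: 13.77
tool_pos: [0.5875, 0.2406, 0.163]
eef_rot: [0.676, 0.69, 0.183, 0.18]
contact_force: [-0.5, 0.7, 0.5]
opening: 0.722
finger_force: 0.0
```

```bash
python3 - <<'E'
from h import *
s=r.get_state(); print(s["tool_pos"],s["q"].round(2),s["opening"],s["contact_force"])
yaw=.0186; top=tab(.6407,.2415,yaw,[[0,0,.2]])[0]; tz=R.from_euler("z",yaw).apply([-.5,0,.866])
print(rel(top-.041*tz,Rt(yaw+np.pi/2,np.pi/6)))
E
```

```text
[0.58747061 0.2405957  0.1629733 ] [-0.55  0.72 -0.08  2.08  1.87  0.34 -2.39] 0.7215754287785535 [-0.51220436  0.74712333  0.48030032]
([-0.0001, 0.0016, -0.0034], [-0.0046, 0.0006, 0.0021])
```

Request:
carry_out(
  plan=[
    {"xyz": [0, 0.0016, -0.003], "rot": [0, 0, 0], "grip": 255},
    {"xyz": [0, 0.0016, -0.003], "rot": [0, 0, 0], "grip": 255},
    {"xyz": [0, 0.0016, -0.003], "rot": [0, 0, 0], "grip": 255},
    {"xyz": [0, 0.0016, -0.003], "rot": [0, 0, 0], "grip": 255},
    {"xyz": [0, 0.0016, -0.003], "rot": [0, 0, 0], "grip": 255},
    {"xyz": [0, 0.0016, -0.003], "rot": [0, 0, 0], "grip": 255},
    {"xyz": [0, 0.0016, -0.003], "rot": [0, 0, 0], "grip": 255},
    {"xyz": [0, 0.0016, -0.003], "rot": [0, 0, 0], "grip": 255},
  ],
  squeeze=30,
)

```text
clock: 14.43
tool_pos: [0.5848, 0.2452, 0.1703]
eef_rot: [0.675, 0.692, 0.185, 0.178]
contact_force: [-6.2, 0.2, 3.8]
opening: 0.134
finger_force: 30.0
```

Request:
carry_out(
  plan=[
    {"xyz": [0, 0, 0], "rot": [0, 0, 0], "grip": 255},
    {"xyz": [0, 0, 0], "rot": [0, 0, 0], "grip": 255},
    {"xyz": [0, 0, 0], "rot": [0, 0, 0], "grip": 255},
    {"xyz": [0, 0, 0], "rot": [0, 0, 0], "grip": 255},
  ],
)

```text
clock: 14.77
tool_pos: [0.5845, 0.2452, 0.1701]
eef_rot: [0.675, 0.692, 0.185, 0.178]
contact_force: [-6.5, -0.3, 5.7]
opening: 0.134
finger_force: 30.0
```

```bash
python3 - <<'E'
from h import *
s=r.get_state(); print(s["tool_pos"],s["eef_rot"],s["q"].round(2),s["opening"],s["contact_force"],s["finger_force"])
E
```

```text
[0.5845332  0.24521678 0.17012905] [0.67469841 0.69184903 0.18521778 0.17838538] [-0.57  0.7  -0.07  2.08  1.85  0.33 -2.37] 0.13367361930856206 [-6.46166534 -0.30364142  5.72006056] 29.97157362056896
```

```bash
cat >> h.py <<'E'
SW=.168; AB=.873; ST=np.array([.5815,-.2345])
def place(du,dn,depth=.0367,yo=.005):
    a=AB;u=np.array([-np.cos(a),0,np.sin(a)]);n=np.array([np.sin(a),0,np.cos(a)])
    p=np.array([.085,yo,.052])+(.010+.2-depth+du)*u+(.012+dn)*n
    return world(ST,SW,p), Rt(SW+np.pi/2,np.pi/2-a)
E
python3 - <<'E'
from h import *
for p,a in (((.4597,-.1697),0),((.5285,-.1573),.873),((.6642,-.1347),1.63)):
    print(a,R.from_euler("z",-SW).apply(np.r_[np.array(p)-ST,0])-handle(a)*[1,1,0])
print(rel(*place(.16,.03))); print(place(.16,.03)[0])
E
```

```text
0 [ 0.00075007 -0.00174603  0.        ]
0.873 [ 0.00094833 -0.00102471  0.        ]
1.63 [ 0.00168535 -0.0014334   0.        ]
([-0.4877, -0.015, -0.1996], [-0.1771, 0.0788, -0.1185])
[ 0.48505666 -0.24578526  0.33438074]
```

Request:
carry_out(
  plan=[
    {"xyz": [0, 0, -0.03], "rot": [0, 0, 0], "grip": 255},
    {"xyz": [0, 0, -0.06], "rot": [0, 0, 0], "grip": 255},
    {"xyz": [0, 0, -0.09], "rot": [0, 0, 0], "grip": 255},
    {"xyz": [0, 0, -0.12], "rot": [0, 0, 0], "grip": 255},
    {"xyz": [0, 0, -0.15], "rot": [0, 0, 0], "grip": 255},
    {"xyz": [0, 0, -0.17], "rot": [0, 0, 0], "grip": 255},
    {"xyz": [0, 0, -0.17], "rot": [0, 0, 0], "grip": 255},
  ],
)

```text
clock: 15.35
tool_pos: [0.4999, 0.2433, 0.3206]
eef_rot: [0.675, 0.691, 0.188, 0.179]
contact_force: [0.1, 0.1, -4.0]
opening: 0.134
finger_force: 30.0
```

```bash
python3 - <<'E'
from h import *
s=r.get_state(); print(s["tool_pos"],s["q"].round(2),s["opening"],s["contact_force"],s["finger_force"])
print(rel(*place(.16,.03)))
E
```

```text
[0.49986484 0.24330751 0.32057303] [-0.68  0.36 -0.06  2.12  0.98  0.42 -1.57] 0.1340119733829365 [ 0.05093213  0.06448806 -4.03596737] 29.980589001788758
([-0.4884, -0.0153, -0.0284], [-0.1728, 0.0764, -0.1201])
```

Request:
carry_out(
  plan=[
    {"xyz": [-0.1, -0.004, -0.03], "rot": [-0.04, 0.02, -0.03], "grip": 255},
    {"xyz": [-0.3, -0.01, -0.05], "rot": [-0.1, 0.05, -0.08], "grip": 255},
    {"xyz": [-0.3, -0.01, -0.05], "rot": [-0.1, 0.05, -0.08], "grip": 255},
    {"xyz": [-0.3, -0.01, -0.05], "rot": [-0.1, 0.05, -0.08], "grip": 255},
    {"xyz": [-0.3, -0.01, -0.05], "rot": [-0.1, 0.05, -0.08], "grip": 255},
    {"xyz": [-0.3, -0.01, -0.05], "rot": [-0.1, 0.05, -0.08], "grip": 255},
    {"xyz": [-0.3, -0.01, -0.05], "rot": [-0.1, 0.05, -0.08], "grip": 255},
    {"xyz": [-0.3, -0.01, -0.05], "rot": [-0.1, 0.05, -0.08], "grip": 255},
  ],
)

```text
clock: 16.02
tool_pos: [0.4831, 0.012, 0.346]
eef_rot: [0.634, 0.712, 0.227, 0.2]
contact_force: [1.3, 1.0, -4.2]
opening: 0.135
finger_force: 30.0
```

```bash
python3 - <<'E'
from h import *
s=r.get_state(); print(s["tool_pos"],s["q"].round(2),s["opening"],s["contact_force"],s["finger_force"])
print(rel(*place(.16,.03)))
E
```

```text
[0.48314279 0.01200803 0.34596915] [ 0.05  0.19 -0.21  2.37  2.14  0.06 -2.14] 0.13507965218813414 [ 1.34410732  1.03566    -4.21520868] 29.979733821746777
([-0.2563, -0.0292, -0.0075], [-0.0817, 0.0288, -0.0424])
```

Request:
carry_out(
  plan=[
    {"xyz": [-0.256, -0.029, -0.0075], "rot": [-0.082, 0.029, -0.042], "grip": 255},
    {"xyz": [-0.256, -0.029, -0.0075], "rot": [-0.082, 0.029, -0.042], "grip": 255},
    {"xyz": [-0.256, -0.029, -0.0075], "rot": [-0.082, 0.029, -0.042], "grip": 255},
    {"xyz": [-0.256, -0.029, -0.0075], "rot": [-0.082, 0.029, -0.042], "grip": 255},
    {"xyz": [-0.256, -0.029, -0.0075], "rot": [-0.082, 0.029, -0.042], "grip": 255},
    {"xyz": [-0.256, -0.029, -0.0075], "rot": [-0.082, 0.029, -0.042], "grip": 255},
    {"xyz": [-0.256, -0.029, -0.0075], "rot": [-0.082, 0.029, -0.042], "grip": 255},
    {"xyz": [-0.256, -0.029, -0.0075], "rot": [-0.082, 0.029, -0.042], "grip": 255},
  ],
)

```text
clock: 16.68
tool_pos: [0.4846, -0.1769, 0.3286]
eef_rot: [0.606, 0.717, 0.264, 0.223]
contact_force: [-1.1, 8.4, -5.2]
opening: 0.134
finger_force: 30.0
```

```bash
python3 - <<'E'
from h import *
s=r.get_state(); print(s["tool_pos"],s["q"].round(2),s["opening"],s["contact_force"],s["finger_force"])
print(rel(*place(.16,.03)))
E
```

```text
[ 0.48455172 -0.17685997  0.32861439] [ 1.21  0.45 -0.98  2.29  2.69  0.04 -2.12] 0.1336014722480022 [-1.08702587  8.39994388 -5.2041873 ] 30.045541378741518
([-0.068, -0.0047, -0.0115], [0.0074, 0.0005, -0.0001])
```

Request:
carry_out(
  plan=[
    {"xyz": [-0.02, -0.002, -0.006], "rot": [0.004, 0, 0], "grip": 255},
    {"xyz": [-0.045, -0.004, -0.011], "rot": [0.007, 0, 0], "grip": 255},
    {"xyz": [-0.068, -0.005, -0.0115], "rot": [0.007, 0, 0], "grip": 255},
    {"xyz": [-0.068, -0.005, -0.0115], "rot": [0.007, 0, 0], "grip": 255},
  ],
)

```text
clock: 17.02
tool_pos: [0.5021, -0.2127, 0.3375]
eef_rot: [0.608, 0.704, 0.265, 0.253]
contact_force: [0.4, -0.2, -3.1]
opening: 0.133
finger_force: 30.0
```

```bash
python3 - <<'E'
from h import *
s=r.get_state(); print(s["tool_pos"],s["q"].round(2),s["opening"],s["contact_force"],s["moment"],s["finger_force"])
for d in ((.16,.03),(.06,.012),(.02,.010),(.004,.008),(0,.003)): print(d,rel(*place(*d)))
E
```

```text
[ 0.50210925 -0.2127406   0.33753752] [ 1.31  0.53 -1.11  2.25  1.99  0.13 -1.38] 0.13339010353053843 [ 0.41364597 -0.18979914 -3.06347618] [-0.19071474  1.23383044 -0.04726384] 29.99343141025747
(0.16, 0.03) ([-0.0304, -0.0184, -0.0114], [0.0508, 0.0481, -0.0038])
(0.06, 0.012) ([-0.0257, -0.0415, 0.0874], [0.0508, 0.0481, -0.0038])
(0.02, 0.01) ([-0.0238, -0.0455, 0.1272], [0.0508, 0.0481, -0.0038])
(0.004, 0.008) ([-0.023, -0.0483, 0.1431], [0.0508, 0.0481, -0.0038])
(0, 0.003) ([-0.0228, -0.0535, 0.1468], [0.0508, 0.0481, -0.0038])
```

Request:
carry_out(
  plan=[
    {"xyz": [-0.03, -0.0184, -0.0114], "rot": [0.05, 0.048, -0.004], "grip": 255},
    {"xyz": [-0.03, -0.0184, -0.0114], "rot": [0.05, 0.048, -0.004], "grip": 255},
    {"xyz": [-0.03, -0.0184, -0.0114], "rot": [0.05, 0.048, -0.004], "grip": 255},
    {"xyz": [-0.03, -0.0184, -0.0114], "rot": [0.05, 0.048, -0.004], "grip": 255},
    {"xyz": [-0.03, -0.0184, -0.0114], "rot": [0.05, 0.048, -0.004], "grip": 255},
    {"xyz": [-0.03, -0.0184, -0.0114], "rot": [0.05, 0.048, -0.004], "grip": 255},
  ],
)

```text
clock: 17.52
tool_pos: [0.484, -0.2467, 0.3332]
eef_rot: [0.608, 0.717, 0.261, 0.22]
contact_force: [-0.4, -0.7, -4.3]
opening: 0.133
finger_force: 30.0
```

```bash
cat > q.py <<'E'
from h import *
import sys
s=r.get_state(); print(s["tool_pos"],s["q"].round(2),s["opening"],s["contact_force"],s["moment"],s["finger_force"])
for d in ((.16,.03),(.06,.012),(.02,.010),(.004,.008),(0,.003)): print(d,rel(*place(*d)))
E
python3 q.py
```

```text
[ 0.48400505 -0.24674399  0.33316416] [ 1.5   0.69 -1.37  2.16  1.15  0.34 -0.44] 0.13307434323502831 [-0.44082998 -0.73124554 -4.2946649 ] [-0.35594071  1.13967717 -0.12658566] 29.983217010449152
(0.16, 0.03) ([0.0008, 0.0017, -0.0002], [-0.0021, 0.0003, -0.0032])
(0.06, 0.012) ([0.0007, -0.0161, 0.0999], [-0.0021, 0.0003, -0.0032])
(0.02, 0.01) ([0.0008, -0.018, 0.1399], [-0.0021, 0.0003, -0.0032])
(0.004, 0.008) ([0.0008, -0.02, 0.1559], [-0.0021, 0.0003, -0.0032])
(0, 0.003) ([0.0007, -0.025, 0.1599], [-0.0021, 0.0003, -0.0032])
```

Request:
carry_out(
  plan=[
    {"xyz": [0, -0.004, 0.025], "rot": [-0.002, 0, -0.003], "grip": 255},
    {"xyz": [0, -0.009, 0.05], "rot": [-0.002, 0, -0.003], "grip": 255},
    {"xyz": [0, -0.013, 0.075], "rot": [-0.002, 0, -0.003], "grip": 255},
    {"xyz": [0, -0.016, 0.1], "rot": [-0.002, 0, -0.003], "grip": 255},
    {"xyz": [0, -0.017, 0.12], "rot": [-0.002, 0, -0.003], "grip": 255},
    {"xyz": [0, -0.018, 0.135], "rot": [-0.002, 0, -0.003], "grip": 255},
    {"xyz": [0, -0.018, 0.135], "rot": [-0.002, 0, -0.003], "grip": 255},
    {"xyz": [0, -0.018, 0.135], "rot": [-0.002, 0, -0.003], "grip": 255},
  ],
)

```text
clock: 18.18
tool_pos: [0.5584, -0.2313, 0.22]
eef_rot: [0.604, 0.719, 0.263, 0.222]
contact_force: [-0.6, -0.7, -3.9]
opening: 0.131
finger_force: 30.0
```

```bash
python3 q.py
```

```text
[ 0.55841841 -0.23131175  0.21997694] [ 1.22  0.92 -1.19  2.17  1.97  0.44 -1.18] 0.13086866277760467 [-0.63083246 -0.70009874 -3.94893144] [-0.21325215  1.29910897  0.02407601] 30.003132519777864
(0.16, 0.03) ([-0.0018, 0.0168, -0.1356], [0.0041, -0.0019, 0.0047])
(0.06, 0.012) ([-0.0019, -0.0016, -0.0357], [0.0041, -0.0019, 0.0047])
(0.02, 0.01) ([-0.002, -0.0038, 0.0043], [0.0041, -0.0019, 0.0047])
(0.004, 0.008) ([-0.002, -0.0059, 0.0203], [0.0041, -0.0019, 0.0047])
(0, 0.003) ([-0.002, -0.0109, 0.0243], [0.0041, -0.0019, 0.0047])
```

Request:
carry_out(
  plan=[
    {"xyz": [-0.001, -0.003, 0.006], "rot": [0.004, -0.002, 0.005], "grip": 255},
    {"xyz": [-0.002, -0.005, 0.011], "rot": [0.004, -0.002, 0.005], "grip": 255},
    {"xyz": [-0.002, -0.006, 0.016], "rot": [0.004, -0.002, 0.005], "grip": 255},
    {"xyz": [-0.002, -0.006, 0.019], "rot": [0.004, -0.002, 0.005], "grip": 255},
    {"xyz": [-0.002, -0.006, 0.019], "rot": [0.004, -0.002, 0.005], "grip": 255},
  ],
)

```text
clock: 18.6
tool_pos: [0.5669, -0.2329, 0.2031]
eef_rot: [0.606, 0.718, 0.261, 0.222]
contact_force: [-0.2, 0.1, -4.9]
opening: 0.135
finger_force: 30.0
```

```bash
python3 q.py
```

```text
[ 0.56687315 -0.23286362  0.20306416] [ 1.2   0.96 -1.2   2.16  2.    0.49 -1.2 ] 0.13486347550282418 [-0.15421448  0.12292882 -4.90696198] [-0.25770562  1.19729165  0.00744407] 29.997920179812354
(0.16, 0.03) ([0.0004, 0.0211, -0.1538], [0.0014, 0.003, 0.0015])
(0.06, 0.012) ([0.0008, 0.003, -0.0538], [0.0014, 0.003, 0.0015])
(0.02, 0.01) ([0.0009, 0.0009, -0.0138], [0.0014, 0.003, 0.0015])
(0.004, 0.008) ([0.0009, -0.0011, 0.0022], [0.0014, 0.003, 0.0015])
(0, 0.003) ([0.001, -0.0061, 0.0061], [0.0014, 0.003, 0.0015])
```

Request:
carry_out(
  plan=[
    {"xyz": [0.0, -0.003, 0.002], "rot": [0.001, 0.003, 0.001], "grip": 255},
    {"xyz": [0.0, -0.005, 0.004], "rot": [0.001, 0.003, 0.001], "grip": 255},
    {"xyz": [0.0, -0.007, 0.006], "rot": [0.001, 0.003, 0.001], "grip": 255},
    {"xyz": [0.0, -0.007, 0.006], "rot": [0.001, 0.003, 0.001], "grip": 255},
  ],
)

```text
clock: 18.93
tool_pos: [0.5653, -0.2342, 0.1946]
eef_rot: [0.606, 0.718, 0.261, 0.222]
contact_force: [-5.7, -3.3, 4.7]
opening: 0.132
finger_force: 30.0
```

```bash
python3 q.py
```

```text
[ 0.56534156 -0.23423135  0.19462774] [ 1.2   0.99 -1.2   2.17  2.03  0.51 -1.2 ] 0.13169407161257532 [-5.72924565 -3.32528653  4.66992407] [-0.31422599  0.97763725 -0.11062136] 29.985489692771807
(0.16, 0.03) ([0.0016, 0.0279, -0.1592], [0.0013, 0.0026, 0.0008])
(0.06, 0.012) ([0.0019, 0.0097, -0.0592], [0.0013, 0.0026, 0.0008])
(0.02, 0.01) ([0.002, 0.0077, -0.0192], [0.0013, 0.0026, 0.0008])
(0.004, 0.008) ([0.002, 0.0057, -0.0032], [0.0013, 0.0026, 0.0008])
(0, 0.003) ([0.002, 0.0007, 0.0008], [0.0013, 0.0026, 0.0008])
```

Request:
carry_out(
  plan=[
    {"xyz": [0.0, -0.0015, -0.0005], "rot": [0, 0, 0], "grip": 255},
    {"xyz": [0.0, -0.003, -0.0005], "rot": [0, 0, 0], "grip": 255},
    {"xyz": [0.0, -0.003, -0.0005], "rot": [0, 0, 0], "grip": 255},
    {"xyz": [0.0, -0.003, -0.0005], "rot": [0, 0, 0], "grip": 255},
  ],
)

```text
clock: 19.27
tool_pos: [0.5636, -0.2335, 0.1938]
eef_rot: [0.606, 0.718, 0.262, 0.222]
contact_force: [-2.6, -2.7, 3.5]
opening: 0.135
finger_force: 30.0
```

```bash
python3 q.py
```

```text
[ 0.56359256 -0.23353235  0.19375159] [ 1.21  0.99 -1.2   2.17  2.04  0.51 -1.21] 0.13525802725462738 [-2.55368979 -2.69999405  3.46392063] [-0.27084877  0.09912619 -0.08486086] 30.024016499519348
(0.16, 0.03) ([0.0009, 0.0299, -0.1587], [0.0028, 0.0005, 0.0017])
(0.06, 0.012) ([0.001, 0.0116, -0.0588], [0.0028, 0.0005, 0.0017])
(0.02, 0.01) ([0.001, 0.0095, -0.0188], [0.0028, 0.0005, 0.0017])
(0.004, 0.008) ([0.001, 0.0075, -0.0028], [0.0028, 0.0005, 0.0017])
(0, 0.003) ([0.001, 0.0025, 0.0012], [0.0028, 0.0005, 0.0017])
```

Request:
carry_out(
  plan=[
    {"xyz": [0, 0, 0], "rot": [0, 0, 0], "grip": 215},
    {"xyz": [0, 0, 0], "rot": [0, 0, 0], "grip": 205},
    {"xyz": [0, 0, 0], "rot": [0, 0, 0], "grip": 190},
    {"xyz": [0, 0, 0], "rot": [0, 0, 0], "grip": 170},
    {"xyz": [0, 0.002, 0], "rot": [0, 0, 0], "grip": 150},
    {"xyz": [0, 0.002, 0], "rot": [0, 0, 0], "grip": 150},
    {"xyz": [0, 0.002, 0], "rot": [0, 0, 0], "grip": 150},
    {"xyz": [0, 0.002, 0], "rot": [0, 0, 0], "grip": 150},
  ],
  squeeze=10,
)

```text
clock: 19.93
tool_pos: [0.5643, -0.2331, 0.194]
eef_rot: [0.606, 0.718, 0.261, 0.221]
contact_force: [0.5, 0.2, 0.2]
opening: 0.413
finger_force: 0.0
```

Request:
carry_out(
  plan=[
    {"xyz": [0, 0, -0.02], "rot": [0, 0, 0], "grip": 150},
    {"xyz": [0, 0, -0.04], "rot": [0, 0, 0], "grip": 150},
    {"xyz": [0, 0, -0.06], "rot": [0, 0, 0], "grip": 150},
    {"xyz": [0, 0, -0.09], "rot": [0, 0, 0], "grip": 150},
    {"xyz": [0, 0, -0.12], "rot": [0, 0, 0], "grip": 150},
    {"xyz": [0, 0, -0.15], "rot": [0, 0, 0], "grip": 150},
    {"xyz": [0, 0, -0.15], "rot": [0, 0, 0], "grip": 150},
  ],
)

```text
clock: 20.52
tool_pos: [0.4724, -0.2513, 0.3046]
eef_rot: [0.607, 0.718, 0.258, 0.223]
contact_force: [0.3, -0.8, -0.0]
opening: 0.41
finger_force: 0.0
```

```bash
python3 - <<'E'
from h import *
s=r.get_state(); print(s["tool_pos"],s["clock"],s["contact_force"])
# expected tablet corners & handle in top and wrist views; check darkness edge numerically
a=AB;u=np.array([-np.cos(a),0,np.sin(a)]);n=np.array([np.sin(a),0,np.cos(a)])
P=np.array([np.array([.085,y,.052])+(.01+h)*u+(.006+.012)*n for y in (.0,) for h in (0,.05,.1,.15,.2)])
im=r.snapshot("wrist"); W=world(ST,SW,P); uv=wproj(W,s); print("wrist",uv.round(0).tolist())
for p in uv: 
    x,y=p.round().astype(int)
    if 0<=x<512 and 0<=y<384: print(im[y,x])
t=r.snapshot("top"); uv=proj("top",W); print("top",uv.round(0).tolist(),[t[int(p[1]),int(p[0])].tolist() for p in uv])
hb=proj("top",world(ST,SW,handle(a))); x,y=hb[0].round().astype(int); print(hb,t[y-8:y+9,x].sum(1).tolist())
b=proj("top",world(ST,SW,np.array([[.085,yy,.052]+(.01+.1)*u+.018*n for yy in (-.09,-.08,-.072,-.065,-.05,.05,.065,.072,.08,.09)]))); print([t[int(round(p[1])),int(round(p[0]))].tolist() for p in b])
E
```

```text
[ 0.47238996 -0.25132233  0.30457985] 20.5167 [ 0.30216877 -0.7735312  -0.02399002]
wrist [[260.0, 160.0], [260.0, 165.0], [261.0, 173.0], [261.0, 182.0], [262.0, 195.0]]
[83 80 88]
[84 81 90]
[81 81 86]
[79 81 83]
[80 80 83]
top [[340.0, 169.0], [344.0, 176.0], [349.0, 184.0], [354.0, 192.0], [359.0, 201.0]] [[135, 110, 75], [71, 82, 84], [69, 80, 83], [100, 49, 20], [46, 54, 58]]
[[324.72506841 208.36354762]] [181, 194, 270, 338, 337, 343, 330, 254, 300, 337, 321, 304, 325, 311, 315, 326, 320]
[[90, 72, 49], [88, 72, 49], [85, 69, 47], [52, 61, 65], [66, 76, 79], [69, 78, 81], [12, 17, 20], [61, 50, 35], [70, 57, 39], [70, 55, 38]]
```

Request:
carry_out(
  plan=[
    {"xyz": [0, 0, -0.02], "rot": [0, 0, 0], "grip": 150},
    {"xyz": [0, 0, -0.03], "rot": [0, 0, 0], "grip": 150},
    {"xyz": [0, 0, -0.03], "rot": [0, 0, 0], "grip": 150},
    {"xyz": [0, 0, -0.03], "rot": [0, 0, 0], "grip": 150},
  ],
)

```text
clock: 20.95
tool_pos: [0.4551, -0.2532, 0.3264]
eef_rot: [0.607, 0.717, 0.261, 0.222]
contact_force: [0.2, 0.1, -0.4]
opening: 0.407
finger_force: 0.0
```

```bash
python3 -c "
from plant import r
print(r.finish_job())"
```

```text
the job is handed in; nothing more can be done
None
```

I handed the job in at about 21 s without a verdict back: the board was propped in the third notch, and the tablet was leaning on its ledge near the middle, right way up with its screen out; the mug, jar and mill were never approached.

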